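# Lock the document box with its square key

## Robot

A 6-joint arm with a two-finger parallel gripper is mounted at the origin on the work surface; the furniture and walls round the work are solid. World frame = base frame: x ahead of the robot, y to its left, z up, the work surface at z = 0. Lengths are in m, angles in rad, forces in N, time in s.
With the tool pointing down it reaches from about 0.35 to 0.725 m from the base axis. Payload 4.3 kg.
Tool frame: the origin (TCP) lies midway between the tips of the shut fingers; the grasp point (between the pads) lies 19 mm behind it (env.grip_depth is the distance from the TCP to the grasp point, in m); z points along the fingers, x is the direction in which the jaws open and shut, and the axes are right-handed (so a half turn about z gives the same grasp; the last joint's range is limited). The gripper opens to 85 mm and grips with 20 to 120 N. Pads are 22 mm wide; open, the fingers measure 114 mm over their backs; the gripper's body (76 mm by 85 mm) begins 54 mm behind the grasp point. The pads swing forward as they close: fully open they stand 13 mm farther back than shut.
Start: joints at [1.017, 0.377, 0.081, 1.274, 0, 1.46], TCP at [0.247, 0.519, 0.194] pointing down, gripper open.
Joint ranges: [-2.72, 2.72], [-0.84, 1.66], [-1.02, 1.22], [-1.77, 2.12], [-1.37, 1.28], [-3.14, 3.14]. Speed limits (rad/s): [2.57, 2.57, 3.14, 3.14, 3.14, 3.14].

## Interface

Orientations are given as a rotation vector (axis times angle).
In Python, from station import env, effector, eyes gives the robot as it stands. Calls block until the motion is done:
- env.move_ptp(position, orientation): joint-space move of the TCP to a pose.
- env.move_linear(position, attitude=None, v=0.15, f_stop=None): straight line of the TCP; attitude=None keeps the orientation; v is the mean speed in m/s. With f_stop (N) it stops when the force on the tool has changed by that much, and returns True; else False.
- env.move_joints(angles): joint-space move.
- effector.open_gripper() and effector.grasp(effort=None): open the fingers fully, or close them until they stop; effort is the grip in N (None keeps the last).
- env.pause(seconds).
- env.ik(position, orientation): joint angles nearest the present ones, or None.
- eyes.snapshot(name): name is "scene" or "top" or "wrist"; returns a dict with "image" (384x512x3 uint8, red, green, blue), "z_map" (384x512 float32, m along the optical axis (not along the pixel's ray), 0 where there is no reading), "fovy" (degrees; the focal length in pixels is half the picture's height over the tangent of half this angle, whatever the lens; pixels are square), "cx", "cy" (the principal point, pixels), "rvec" (rotation vector, rad) and "tvec" (3), from world to camera coordinates, as OpenCV has them. Camera axes: x right, y down, z forward; pixel columns grow to the right and rows downward; lengths in m; the calibration is good to about 2 mm. A picture is of the moment at which its call begins.
A pose or a line that the arm cannot do raises env.MotionError and nothing moves.
- env.close_job(): hands the job in, once; it reports no verdict.
Readings, each from a call of its own:
- env.get_clock(): time.
- env.get_q(): joint angles.
- env.get_dq(): joint speeds.
- env.get_joint_torque(): joint torques, N m.
- env.get_tcp_pos(): TCP position.
- env.get_orientation(): TCP orientation.
- env.get_ft_force(): force on the tool from outside, world axes, zero at the start.
- env.get_torque(): the same for the moment, N m.
- env.get_grip_width(): finger opening in m.
Only numpy, scipy, OpenCV 4.12 (cv2) and the standard library are available. Lean on these libraries where they do the work, as an engineer would, in place of code of your own. Each camera call takes 0.05 s, during which the arm holds its last target.

## Task

Lock the grey document box: take the blue-handled key from its wooden stand, put its square tip fully into the square recess of the brass knob on top of the box, and with the key turn the knob clockwise as far as it goes. Then put the key back in its stand, upright and fully down, and let go; do not knock the inkwell or the ink bottle about.

Things in the scene. Friction and masses are not known exactly. Their poses are not given: they have to be found in the camera images.
- document_box: grey steel document box, 150 (x) x 190 (y) x 75 mm high, fixed to the desk. Origin: centre of the underside; z up, -x is its front. On its top lies a 4 mm lock plate carrying the brass lock knob, whose axis is vertical at x +10 mm, y 0. A brass bolt slides out of the lock towards -x into a steel keeper bridge (top 91.5 mm above the desk) near the front edge as the knob is turned.
- lock_recess (a point): centre of the mouth of the square recess in the top of the brass lock knob (knob 45 mm across, its top 98.5 mm above the desk). The recess is 13.4 mm square, 16 mm deep, with a 3 mm chamfer round the mouth; the x and y axes of this point are parallel to its walls and turn with the knob; z up. The knob cannot be lifted off.
- recess_floor (a point): centre of the floor of that recess, 16 mm below its mouth (82.5 mm above the desk); same axes.
- lock_knob (a joint): angle of the lock knob in rad: 0 open (black index line on the knob to the box's -y side), grows as the knob turns clockwise seen from above, 1.57 = hard stop, locked (index line to the front, -x). Stiff with about 0.06 N m of friction, no spring: stays where it is left. Starts part open.
- lock_key: loose key, 84 mm tall, 0.12 kg, upright in the stand at first. Origin: centre of the end of its square tip; z up along the shank. From the tip up: square shank to z 32 mm; steel collar 28 mm in diameter, z 32 to 38; neck 13 mm thick; flat blue handle from z 50 to 84 mm, 46 mm long (x) and 14 mm thick (y).
- key_tip (a point): the key's origin: centre of the end of its tip; same axes as the key. The shank is 12 mm square, its sides parallel to the key's x and y, the last 5 mm tapering to 7 mm square. In the 13.4 mm recess it has about 6 degrees of play either way.
- key_grip (a point): middle of the blue handle, 67 mm above the tip's end on the key's axis; same axes as the key.
- key_stand: wooden key stand fixed to the desk: round foot 74 mm in diameter with a 48 mm square block, top 44 mm above the desk. Origin: centre of the underside; z up. Picture frames up to 175 mm tall stand fixed beyond it at the far left corner of the desk.
- stand_mouth (a point): centre of the mouth of the stand's vertical hole, in the top of its block: 18 mm square, 34 mm deep, so the key fits at any yaw. A key fully down rests with its collar on the block, its tip's end 32 mm below this point.
- inkwell: brass and glass inkwell, 83 mm across, 84 mm tall, loose; origin under its centre; leave alone
- ink_bottle: square blue glass ink bottle with black cap, 47 x 46 x 56 mm, loose; origin under its centre; leave alone
There are look-alikes about, which are no part of the job. Of the things like the lock_key, leave any that is orange, pink or red; of the rest the smaller one is meant.

How it is judged:
By the outcome, as a careful person would: the job done as asked, in the order asked, and still so for the second after the job is handed in, with the robot touching nothing.
It also fails if it takes over 58 s, if anything falls off the work surface, if the arm or the gripper's body presses on something with over 40 N, if the wrist force passes 120 N, or if a joint passes its speed limit or range.

## Working session

There is one attempt and no reset: what is moved stays moved. The work goes in short steps, each a Python script; the robot and the scene stay as the last script left them, time stands still between calls to the robot, and variables do not carry over. Pictures are saved under pics/ and viewed, and the job is handed in when it is done.

```bash
ls; mkdir -p pics; cat > h.py <<'E'
import numpy as np, cv2
from station import env, effector, eyes
def snap(n,fn=None):
    s=eyes.snapshot(n)
    if fn: cv2.imwrite('pics/'+fn,s['image'][:,:,::-1])
    s['R']=cv2.Rodrigues(np.array(s['rvec'],float))[0]; s['t']=np.array(s['tvec'],float).ravel()
    s['f']=192/np.tan(np.radians(s['fovy'])/2)
    s['C']=-s['R'].T@s['t']
    return s
def ray(s,u,v):
    d=np.array([(u-s['cx'])/s['f'],(v-s['cy'])/s['f'],1.]); return s['R'].T@d
def onplane(s,u,v,z):
    d=ray(s,u,v); return s['C']+d*(z-s['C'][2])/d[2]
def deproj(s,u,v):
    return s['C']+ray(s,u,v)*s['z_map'][int(round(v)),int(round(u))]
def proj(s,p):
    c=s['R']@np.asarray(p,float)+s['t']; return s['cx']+s['f']*c[0]/c[2], s['cy']+s['f']*c[1]/c[2]
E
python3 - <<'E'
from h import *
import pickle
d={}
for n in ('scene','top','wrist'):
    s=snap(n,n+'0.png'); d[n]=s
    print(n,s['C'],s['fovy'],s['cx'],s['cy'],s['R'][2])
pickle.dump(d,open('s0.pkl','wb'))
print(env.get_clock(),env.get_q(),env.get_tcp_pos(),env.get_orientation(),env.get_grip_width())
E
```

```text
pics
scene [ 0.01097137 -0.60932488  0.58476228] 45.91122617908292 251.94789284176358 196.44599631895923 [ 0.55677868  0.64050121 -0.52891938]
top [ 0.47172682 -0.00959019  1.08756618] 50.1706493783377 262.3917354137752 195.3363210718436 [ 0.05319534  0.01413378 -0.9984841 ]
wrist [0.17418766 0.55504154 0.37239388] 66.06934568353891 252.0602524546933 184.88603405495374 [ 0.28253933 -0.13635708 -0.94951476]
0.15 [ 1.01670081e+00  3.77920291e-01  7.99418575e-02  1.27439704e+00
 -3.07201081e-06  1.46050784e+00] [0.24658953 0.51882597 0.19336478] [ 2.65529489e+00  1.67769104e+00 -2.22749630e-03] 0.08524871370865165
```

View pics/scene0.png

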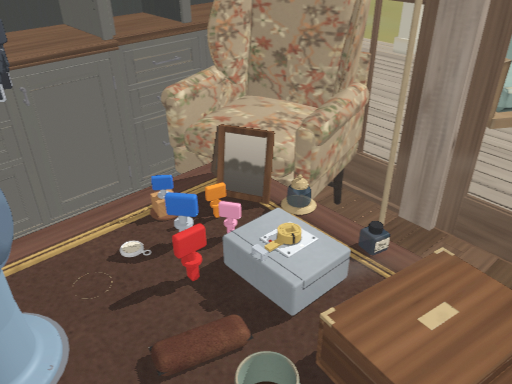

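View pics/top0.png

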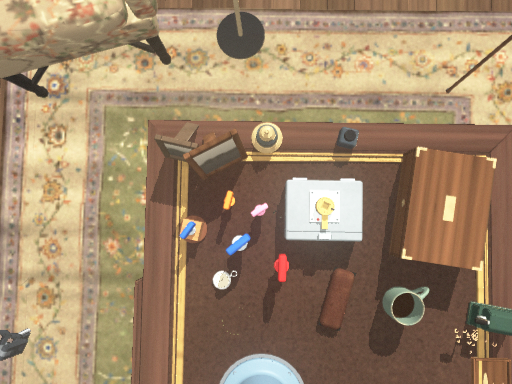

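View pics/wrist0.png

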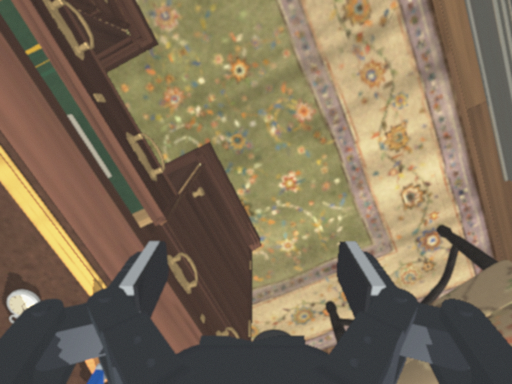

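The scene view shows two blue-handled keys: one in a wooden stand at top-view (188,230) / scene (162,185), and a bigger one on a white foot at top (238,243) / scene (182,207). The orange, pink and red ones are excluded. The smaller blue key, in the wooden stand, fits; I'll confirm that in a crop.

```bash
python3 - <<'E'
from h import *
import pickle
d=pickle.load(open('s0.pkl','rb'))
a=d['scene']['image'][160:290,135:260,::-1]; b=d['top']['image'][170:290,165:375,::-1]
a=cv2.resize(a,None,fx=3,fy=3,interpolation=cv2.INTER_CUBIC); b=cv2.resize(b,None,fx=3.6,fy=3.6,interpolation=cv2.INTER_CUBIC)
cv2.imwrite('pics/cropa.png',a); cv2.imwrite('pics/cropb.png',b)
for n in ('scene','top'):
    s=d[n]; hsv=cv2.cvtColor(s['image'],cv2.COLOR_RGB2HSV)
    m=cv2.inRange(hsv,(100,150,80),(125,255,255))
    k,l,st,c=cv2.connectedComponentsWithStats(m)
    for i in range(1,k):
        if st[i,4]<20: continue
        pts=np.argwhere(l==i)[:,::-1]
        P=np.array([deproj(s,u,v) for u,v in pts if s['z_map'][v,u]>0])
        r=cv2.minAreaRect(pts.astype(np.float32))
        print(n,st[i],c[i].round(1),'zmax',np.percentile(P[:,2],[5,50,95]).round(3),'med',np.median(P,0).round(4),r)
E
```

```text
scene [152 175  21  15 285] [161.9 181.8] zmax [0.065 0.081 0.094] med [0.4343 0.1828 0.0813] ((162.0, 182.0), (14.0, 20.0), 90.0)
scene [165 193  33  24 689] [181.6 204. ] zmax [0.074 0.098 0.116] med [0.4017 0.054  0.0984] ((181.05838012695312, 204.1827392578125), (33.20112609863281, 22.157833099365234), 4.085616588592529)
top [180 222  15  16  83] [186.6 229.7] zmax [0.091 0.095 0.098] med [0.4378 0.1861 0.0952] ((186.8400115966797, 229.3800048828125), (5.000000476837158, 18.0), 36.869895935058594)
top [226 234  24  21 189] [237.5 244.2] zmax [0.113 0.117 0.12 ] med [0.4075 0.0619 0.1172] ((237.95123291015625, 243.93902587890625), (7.340167045593262, 27.174236297607422), 51.34019088745117)
```

View pics/cropa.png

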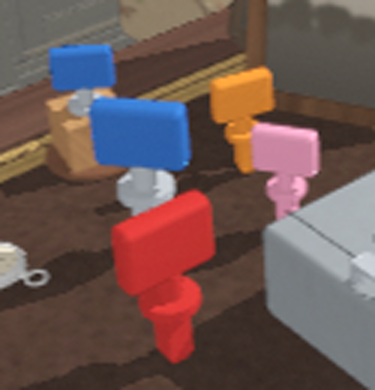

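View pics/cropb.png

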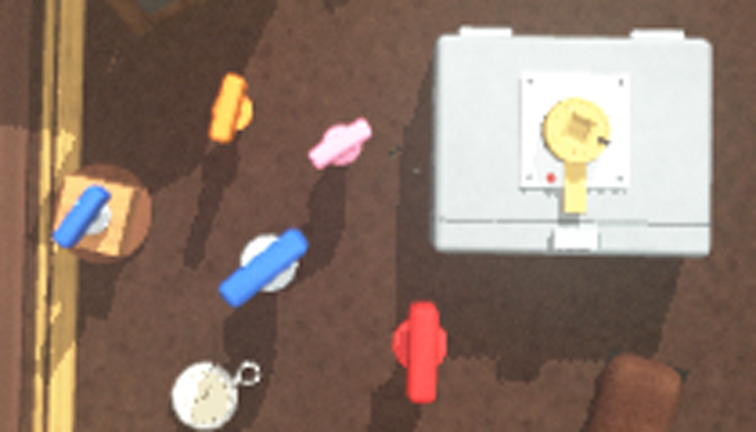

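The crop confirms it: the blue key in the wooden stand has its handle top at z≈0.095 (0.096 expected), and the other blue one is larger (handle top 0.117). Next I'll measure the knob, the stand and the frame clearance, then take a closer wrist look.

```bash
cat >> h.py <<'E'
from scipy.spatial.transform import Rotation as Ro
def down(yaw):  # tool x at world angle yaw (rad), z down
    return Ro.from_matrix(np.array([[np.cos(yaw),np.sin(yaw),0],[np.sin(yaw),-np.cos(yaw),0],[0,0,-1.]])).as_rotvec()
def tyaw():
    R=Ro.from_rotvec(env.get_orientation()).as_matrix(); return np.arctan2(R[1,0],R[0,0])
E
python3 - <<'E'
from h import *
import pickle
d=pickle.load(open('s0.pkl','rb'))
s=d['top']
P=np.array([[deproj(s,u,v) for u in range(512)] for v in range(384)])
k=np.array([.436,.185])
near=(np.hypot(P[:,:,0]-k[0],P[:,:,1]-k[1])<.15)&(P[:,:,2]>.1)&(P[:,:,2]<.3)
Q=P[near]; Q=Q[np.argsort(np.hypot(*(Q[:,:2]-k).T))]
print('near tall',Q[:5].round(3),Q[::60].round(3))
hsv=cv2.cvtColor(s['image'],cv2.COLOR_RGB2HSV)
m=cv2.inRange(hsv,(18,90,120),(35,255,255)); m[:, :300]=0; m[:,350:]=0; m[:185]=0;m[250:]=0
sel=(m>0)&(P[:,:,2]>.094)&(P[:,:,2]<.104)
Q=P[sel]; print('knob',len(Q),Q.min(0),Q.max(0),(Q.min(0)+Q.max(0))/2)
box=(P[:,:,2]>.065)&(P[:,:,2]<.083)&(abs(P[:,:,0]-.48)<.12)&(abs(P[:,:,1]+.13)<.13)
q=np.argwhere(box)[:,::-1].astype(np.float32); r=cv2.minAreaRect(q); print(r)
c=np.array([onplane(s,*b,.075)[:2] for b in cv2.boxPoints(r)]); print(c.round(4),c.mean(0))
print(P[228,199],P[238,205])
E
```

```text
near tall [[0.447 0.185 0.1  ]
 [0.395 0.088 0.112]
 [0.393 0.088 0.118]
 [0.398 0.086 0.114]
 [0.391 0.088 0.116]] [[0.447 0.185 0.1  ]
 [0.386 0.076 0.115]
 [0.412 0.057 0.117]
 [0.415 0.046 0.118]]
knob 86 [ 0.47956637 -0.16625483  0.09422261] [ 0.52060681 -0.1255609   0.10192843] [ 0.50008659 -0.14590786  0.09807552]
((317.5248107910156, 212.4090118408203), (77.49529266357422, 100.40121459960938), 76.21839904785156)
[[ 0.5469  0.0122]
 [ 0.6101 -0.2282]
 [ 0.4253 -0.2741]
 [ 0.3628 -0.0363]] [ 0.4862442  -0.13160952]
[0.44162281 0.16461268 0.0460357 ] [ 0.41410893  0.15597412 -0.00152113]
```

```bash
python3 - <<'E'
from h import *
import pickle
env.move_ptp([.437,.183,.20],down(np.radians(49)))
s=snap('wrist','w1.png'); pickle.dump(s,open('w1.pkl','wb'))
print(env.get_clock(),env.get_tcp_pos(),np.degrees(tyaw()),env.get_q(),s['C'])
E
```

```text
1.6417 [0.43688081 0.18388508 0.20000369] 49.08795298825039 [ 2.64232173e-01  1.70743833e-01 -1.82191220e-01  1.21772850e+00
  2.98010428e-04  9.78282093e-01] [0.37628012 0.2378971  0.37917671]
```

View pics/w1.png

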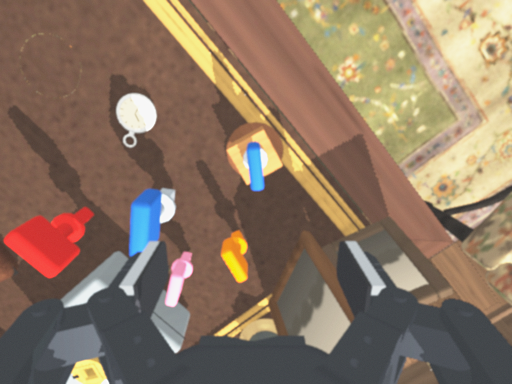

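The wrist view shows the wooden stand at (255,150) with the small blue key at (256,165), the larger blue one at (145,220), and the frame foot well away at (330,280).

```bash
python3 - <<'E'
from h import *
import pickle
s=pickle.load(open('w1.pkl','rb'))
im=s['image']; hsv=cv2.cvtColor(im,cv2.COLOR_RGB2HSV)
m=cv2.inRange(hsv,(100,130,60),(125,255,255)); m[:,:235]=0;m[:,280:]=0;m[:120]=0;m[210:]=0
pts=np.argwhere(m>0)[:,::-1]
P=np.array([deproj(s,u,v) for u,v in pts]); V=hsv[pts[:,1],pts[:,0],2]
print(np.percentile(P[:,2],[1,5,25,50,75,95,99]).round(4))
for lo in (.090,.092):
    t=P[:,2]>lo
    r=cv2.minAreaRect(pts[t].astype(np.float32))
    c=np.array([onplane(s,*b,.096)[:2] for b in cv2.boxPoints(r)])
    e=c[1:]-c[:-1]; i=np.argmax(np.hypot(*e.T))
    print(t.sum(),r,c.mean(0),np.hypot(*e.T),np.degrees(np.arctan2(e[i,1],e[i,0])))
    print('P mean',P[t].mean(0))
# stand block top
m2=cv2.inRange(hsv,(8,80,120),(18,200,255))
q=[(u,v) for v in range(110,200) for u in range(215,295) if abs(deproj(s,u,v)[2]-.044)<.004]
r=cv2.minAreaRect(np.array(q,np.float32)); c=np.array([onplane(s,*b,.044)[:2] for b in cv2.boxPoints(r)])
print('stand',r,c.mean(0),np.hypot(*(c[1:]-c[:-1]).T))
# collar: grey at z ~.050
q=[(u,v) for v in range(110,200) for u in range(215,295) if hsv[v,u,1]<60 and deproj(s,u,v)[2]>.045]
if q:
    Q=np.array([deproj(s,*a) for a in q]); print('collar',len(q),Q.min(0),Q.max(0),Q.mean(0))
cv2.imwrite('pics/c1.png',cv2.resize(im[110:210,205:305,::-1],None,fx=5,fy=5,interpolation=cv2.INTER_CUBIC))
E
```

```text
[-0.002   0.078   0.0934  0.0945  0.0952  0.096   0.0969]
435 ((255.34228515625, 167.51893615722656), (44.00429916381836, 13.264833450317383), 83.1572265625) [0.43589153 0.19066578] [0.01283564 0.04502776 0.01346673] -33.68267973548767
P mean [0.43360659 0.19144704 0.09581126]
419 ((255.235107421875, 167.4693145751953), (43.93220520019531, 12.933917999267578), 82.56858825683594) [0.43578425 0.19062431] [0.0125164  0.04494372 0.01313003] -33.129306553518255
P mean [0.43376287 0.1914231  0.09597378]
stand ((254.8312225341797, 156.7738800048828), (41.26109313964844, 41.739952087402344), 61.38954162597656) [0.43658363 0.18993757] [0.04761834 0.04815352 0.04954537]
collar 158 [0.37628012 0.17630592 0.04675662] [0.44963631 0.2378971  0.37917671] [0.4362634  0.19397745 0.05903069]
```

View pics/c1.png

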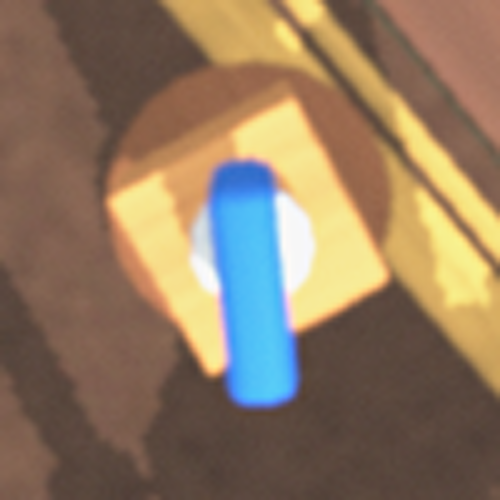

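Key centre ≈(0.436, 0.1906), yaw −33°. The stand centre is (0.4366, 0.1899), so they agree, with handle 45×13 and block 48×48 as given. I'll take one closer check at the grasp yaw.

```bash
cat >> h.py <<'E'
def handle(s,z,zlo,near=None,rad=.05,plane=True):
    hsv=cv2.cvtColor(s['image'],cv2.COLOR_RGB2HSV)
    m=cv2.inRange(hsv,(100,130,60),(125,255,255))
    pts=np.argwhere(m>0)[:,::-1]
    P=np.array([deproj(s,u,v) for u,v in pts])
    t=(P[:,2]>zlo)&(P[:,2]<z+.02)
    if near is not None: t&=np.hypot(P[:,0]-near[0],P[:,1]-near[1])<rad
    r=cv2.minAreaRect(pts[t].astype(np.float32))
    c=np.array([onplane(s,*b,z)[:2] for b in cv2.boxPoints(r)])
    e=c[1:]-c[:-1]; i=np.argmax(np.hypot(*e.T))
    return c.mean(0),np.degrees(np.arctan2(e[i,1],e[i,0])),np.hypot(*e.T),r
E
python3 - <<'E'
from h import *
import pickle
env.move_ptp([.436,.1905,.155],down(np.radians(56.6)))
s=snap('wrist','w2.png'); pickle.dump(s,open('w2.pkl','wb'))
print(env.get_clock(),env.get_tcp_pos(),np.degrees(tyaw()))
for lo in (.088,.092): print(handle(s,.096,lo,(.436,.19)))
cv2.imwrite('pics/w2c.png',s['image'][:,:,::-1])
E
```

```text
1.9917 [0.43538589 0.19088303 0.15539959] 56.559358984089606
(array([0.43510485, 0.19072526]), np.float64(-32.97206162716051), array([0.01238859, 0.0457986 , 0.01311297]), ((251.5, 188.5), (51.0, 15.0), 90.0))
(array([0.4354593 , 0.19049131]), np.float64(-32.972061627160485), array([0.01240202, 0.04494927, 0.01311297]), ((251.5, 189.0), (50.0, 15.0), 90.0))
```

View pics/w2.png

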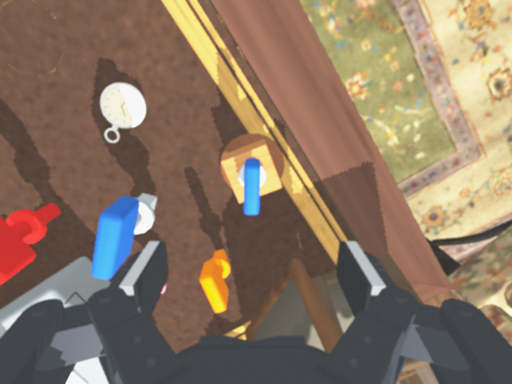

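The key handle stands vertical in the picture at (252,188), centred between the jaws, with nothing in the fingers' path. Grasping now.

```bash
python3 - <<'E'
from h import *
p=np.array([.4354,.1906])
o=down(np.radians(57))
env.move_linear([*p,.060],o,v=.12,f_stop=15)
print(env.get_tcp_pos(),env.get_ft_force())
effector.grasp(60)
print(env.get_grip_width(),env.get_tcp_pos(),env.get_ft_force(),env.get_clock())
env.move_linear([*p,.21],o,v=.15)
print(env.get_grip_width(),env.get_tcp_pos(),np.degrees(tyaw()),env.get_clock(),env.get_ft_force())
snap('wrist','w3.png'); snap('scene','sc3.png')
E
```

```text
[0.43632517 0.19082761 0.06091845] [-0.16235973 -0.65088458 -0.46288138]
-6.096288108106949e-05 [0.43536643 0.19058171 0.05995858] [0.19330604 0.33911218 0.26618449] 3.7
0.00012446963905571873 [0.43474282 0.19040614 0.20907831] 57.000520635726375 4.85 [ 0.34210045  0.0319804  -0.39159062]
```

View pics/w3.png

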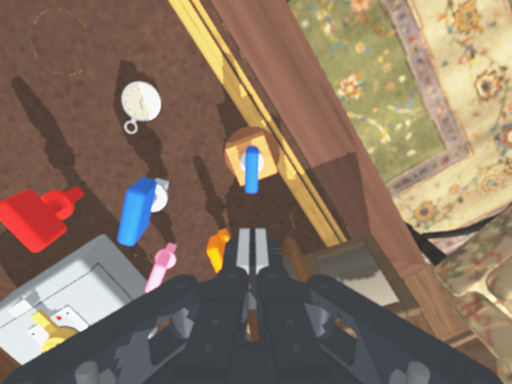

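View pics/sc3.png

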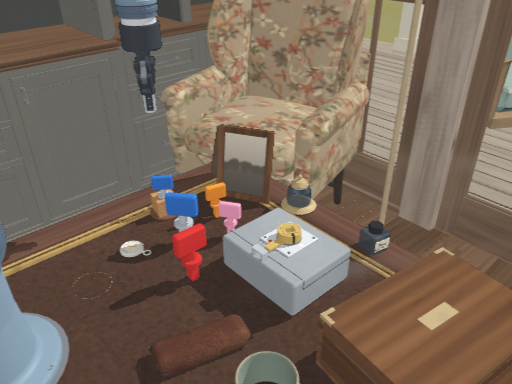

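The grasp missed: width 0 and the key is still in its stand at wrist (252,170). Something about the frames disagrees, so I'll check by projecting the known TCP into the views.

```bash
python3 - <<'E'
from h import *
t=env.get_tcp_pos(); R=Ro.from_rotvec(env.get_orientation()).as_matrix()
for n in ('wrist','scene','top'):
    s=snap(n,n+'4.png'); print(n,'tcp->',proj(s,t),'C',s['C'])
    if n=='wrist':
        print('C in tool',R.T@(s['C']-t),'fwd in tool',R.T@s['R'][2], 'right',R.T@s['R'][0])
        for v in range(225,245,4): print(v,[R.T@(deproj(s,u,v)-t) for u in (245,260)])
    if n=='scene': a=s['image'][60:220,100:220]
cv2.imwrite('pics/c4.png',cv2.resize(a[:,:,::-1],None,fx=3.5,fy=3.5))
E
```

```text
wrist tcp-> (np.float64(250.0400076321429), np.float64(216.34403124289105)) C [0.36766216 0.23578978 0.3881624 ]
C in tool [ 0.00134173 -0.08116787 -0.17912238] fwd in tool [-8.54222585e-05  3.13918645e-01  9.49449881e-01] right [ 9.99999803e-01 -5.63586759e-04  2.76310144e-04]
225 [array([-0.00890128,  0.10855825,  0.2093033 ]), array([0.01283665, 0.10816388, 0.20852696])]
229 [array([-0.00230456, -0.01164374, -0.04145133]), array([ 0.00544765, -0.01159732, -0.04134862])]
233 [array([-0.00219682, -0.01176965, -0.04610207]), array([ 0.00533857, -0.01155606, -0.04568244])]
237 [array([-0.00213915, -0.01100212, -0.04884325]), array([ 0.00524188, -0.01139749, -0.04956759])]
241 [array([-0.0020243 , -0.01148017, -0.0536968 ]), array([ 0.00513776, -0.01146778, -0.05366524])]
scene tcp-> (np.float64(152.8337143622797), np.float64(127.3938877890607)) C [ 0.01097137 -0.60932488  0.58476228]
top tcp-> (np.float64(174.1797215814194), np.float64(233.05204576395127)) C [ 0.47172682 -0.00959019  1.08756618]
```

View pics/c4.png

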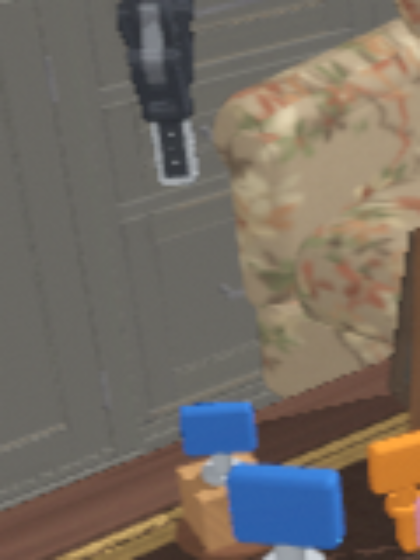

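View pics/top4.png

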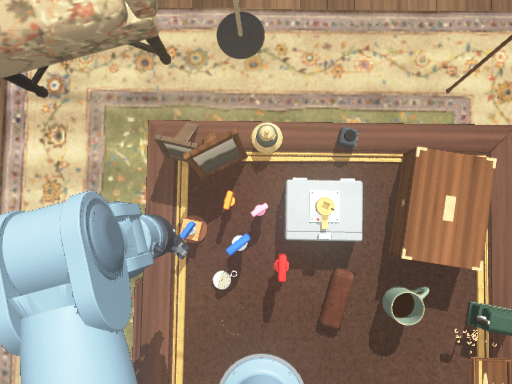

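```bash
python3 - <<'E'
from h import *
s=snap('scene'); t=snap('top'); w=snap('wrist')
print(env.get_tcp_pos(),env.get_clock(),env.get_q())
for v in range(60,118,6): 
    print('scene',v,[deproj(s,u,v).round(3).tolist() for u in (146,150)])
P=np.array([[deproj(t,u,v) for u in range(140,200)] for v in range(215,270)])
Q=P[(P[:,:,2]>.12)&(P[:,:,2]<.45)]
for lo in np.arange(.14,.44,.03):
    q=Q[(Q[:,2]>lo)&(Q[:,2]<lo+.03)]
    if len(q): print('top z',lo.round(2),len(q),q.mean(0).round(3),q.min(0).round(3),q.max(0).round(3))
cv2.imwrite('pics/c5.png',cv2.resize(t['image'][205:275,140:215,::-1],None,fx=7,fy=7))
E
```

```text
[0.43527414 0.19052862 0.20974403] 5.25 [ 2.78987376e-01  1.70695990e-01 -1.57006557e-01  1.24357977e+00
 -1.43989019e-05  8.54996738e-01]
scene 60 [[0.421, 0.155, 0.358], [0.439, 0.172, 0.351]]
scene 66 [[0.418, 0.152, 0.348], [0.436, 0.171, 0.341]]
scene 72 [[0.422, 0.163, 0.334], [0.434, 0.169, 0.33]]
scene 78 [[0.407, 0.138, 0.331], [0.418, 0.143, 0.328]]
scene 84 [[0.412, 0.151, 0.316], [0.416, 0.143, 0.317]]
scene 90 [[0.418, 0.166, 0.299], [0.421, 0.155, 0.301]]
scene 96 [[0.424, 0.181, 0.282], [0.432, 0.179, 0.28]]
scene 102 [[0.423, 0.182, 0.27], [0.43, 0.179, 0.268]]
scene 108 [[0.422, 0.185, 0.256], [0.428, 0.178, 0.257]]
scene 114 [[1.039, 1.385, -0.271], [1.064, 1.388, -0.279]]
top z 0.23 6 [0.441 0.18  0.254] [0.437 0.178 0.25 ] [0.445 0.183 0.259]
top z 0.26 7 [0.436 0.177 0.267] [0.433 0.175 0.26 ] [0.443 0.18  0.274]
top z 0.29 47 [0.428 0.16  0.306] [0.419 0.142 0.293] [0.435 0.171 0.32 ]
top z 0.32 177 [0.41  0.146 0.338] [0.393 0.132 0.321] [0.43  0.164 0.349]
top z 0.35 85 [0.42  0.157 0.363] [0.407 0.151 0.35 ] [0.472 0.18  0.38 ]
top z 0.38 160 [0.441 0.159 0.396] [0.402 0.152 0.38 ] [0.472 0.18  0.41 ]
top z 0.41 215 [0.442 0.161 0.42 ] [0.403 0.152 0.41 ] [0.472 0.186 0.436]
```

View pics/c5.png

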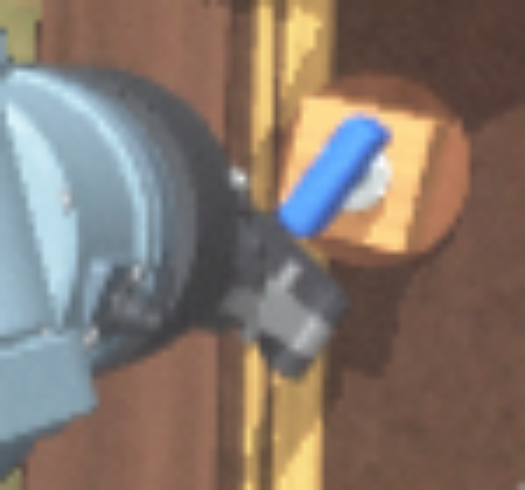

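All three cameras put the shut fingertips at z≈0.251, while the reported TCP is at z 0.2097. The xy agrees, so the real tips sit about 41 mm behind the reported TCP, and the jaws closed just above the handle (0.101 against 0.096). I'll check `env.grip_depth` and correct for it.

```bash
python3 - <<'E'
from h import *
print(env.grip_depth)
effector.open_gripper()
p=np.array([.4354,.1906]); o=down(np.radians(57))
env.move_linear([*p,.055],o,v=.15,f_stop=15)
s=snap('scene','sc6.png'); w=snap('wrist','w6.png')
cv2.imwrite('pics/c6.png',cv2.resize(s['image'][100:240,100:240,::-1],None,fx=4,fy=4))
print(env.get_tcp_pos(),env.get_clock(),env.get_ft_force(),handle(w,.096,.088,(.436,.19)))
R=Ro.from_rotvec(env.get_orientation()).as_matrix(); t=env.get_tcp_pos()
# open-finger tip height in wrist depth: lowest points of the dark fingers
P=np.array([[R.T@(deproj(w,u,v)-t) for u in range(0,512,2)] for v in range(200,384,2)])
m=(abs(P[:,:,1])<.025)&(abs(P[:,:,0])<.07)&(P[:,:,2]<.0)
print(P[m][:,2].max(),np.percentile(P[m][:,2],[95,99]))
E
```

```text
0.0187
[0.43636371 0.1908898  0.05594709] 7.3167 [-0.08742529 -0.97661933  1.11248742] (array([0.43437387, 0.19143903]), np.float64(-32.42287137346335), array([0.01266919, 0.04610548, 0.01389931]), ((248.5, 242.5), (77.0, 25.0), 90.0))
-0.01746003050485399 [-0.03981719 -0.03638425]
```

View pics/c6.png

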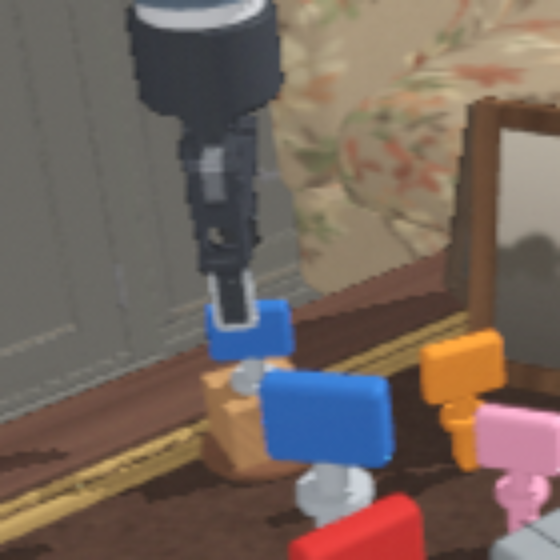

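View pics/w6.png

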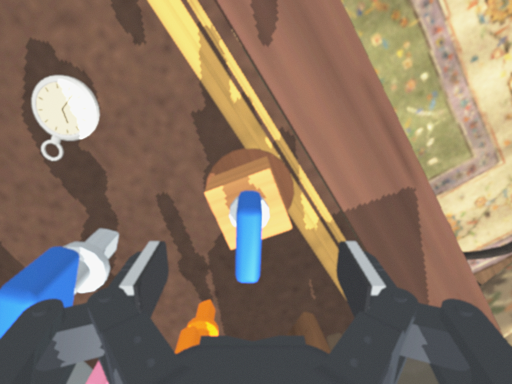

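The handle sits between the open fingers at wrist (248,242). The scene crop shows the fingertip at about the handle's top, as the 41 mm correction predicts. Going 36 mm further down.

```bash
python3 - <<'E'
from h import *
p=np.array([.4352,.1908]); o=down(np.radians(57))
print(env.move_linear([*p,.021],o,v=.06,f_stop=12))
print(env.get_tcp_pos(),env.get_ft_force())
effector.grasp(70)
print(env.get_grip_width(),env.get_tcp_pos(),env.get_ft_force(),env.get_clock())
E
```

```text
False
[0.43511312 0.19077038 0.02085952] [-0.16868099  0.3972755   0.69476201]
0.013472280573448252 [0.43529639 0.19076882 0.02118286] [-0.61959431  0.34217281  1.48737756] 8.6833
```

Held: width 13.5 mm against a 14 mm handle. Lifting, then viewing the knob from the side with the key out of the way.

```bash
python3 - <<'E'
from h import *
import pickle
o=down(np.radians(57))
env.move_linear([.4352,.1908,.175],o,v=.15)
print(env.get_grip_width(),env.get_tcp_pos(),env.get_clock(),env.get_ft_force())
env.move_ptp([.545,-.167,.185],down(np.radians(65)))
w=snap('wrist','w7.png'); s=snap('scene','sc7.png')
pickle.dump((w,s,env.get_tcp_pos(),env.get_orientation()),open('w7.pkl','wb'))
print(env.get_grip_width(),env.get_tcp_pos(),env.get_clock(),env.get_ft_force(),env.get_q())
P=np.array([[deproj(w,u,v) for u in range(512)] for v in range(384)])
hsv=cv2.cvtColor(w['image'],cv2.COLOR_RGB2HSV)
E
```

```text
0.013397010573131014 [0.43446794 0.1905627  0.17404287] 9.8583 [-0.75062025 -0.79171315 -0.05175855]
0.013379752289572288 [ 0.54500284 -0.16559028  0.18503444] 11.3583 [ 0.1389013  -0.14095252 -1.47320821] [-4.06514366e-01  3.68693908e-01  4.48924328e-02  1.24728139e+00
  2.99577459e-04  2.79324156e-02]
```

View pics/w7.png

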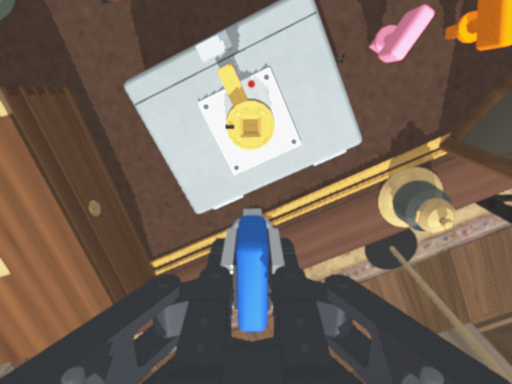

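View pics/sc7.png

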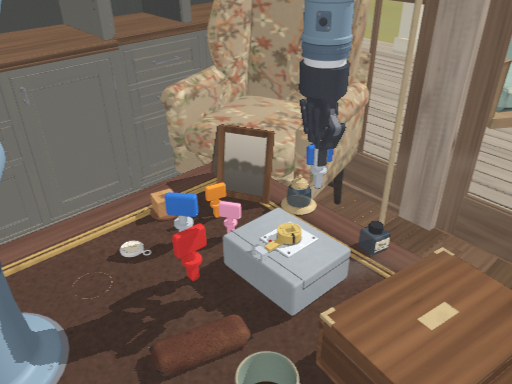

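The key is held (blue handle at (252,270) between the fingers). The knob shows at (250,125) with its square recess nearly image-aligned and the index line at (230,126), i.e. about 25° from −y. Measuring the recess next.

```bash
python3 - <<'E'
from h import *
import pickle
w,s,t,o=pickle.load(open('w7.pkl','rb'))
cv2.imwrite('pics/c7.png',cv2.resize(w['image'][90:160,215:285,::-1],None,fx=8,fy=8,interpolation=cv2.INTER_CUBIC))
P=np.array([[deproj(w,u,v) for u in range(200,300)] for v in range(80,170)])
hsv=cv2.cvtColor(w['image'],cv2.COLOR_RGB2HSV)[80:170,200:300]
m=((hsv[:,:,0]>15)&(hsv[:,:,0]<38)&(hsv[:,:,1]>80)&(abs(P[:,:,2]-.0985)<.005)).astype(np.uint8)
print(m.sum())
cn,_=cv2.findContours(m,cv2.RETR_EXTERNAL,cv2.CHAIN_APPROX_NONE); c=max(cn,key=cv2.contourArea)
h=cv2.convexHull(c)+np.array([200,80]); e=cv2.fitEllipse(h); print('ellipse',e)
K=onplane(w,*e[0],.0985); print('knob centre',K)
hp=np.array([onplane(w,*q[0],.0985)[:2] for q in h]); (c0,r0)=cv2.minEnclosingCircle(hp.astype(np.float32)); print(c0,2*r0)
# recess via depth
r=(P[:,:,2]<.094)&(np.hypot(P[:,:,0]-K[0],P[:,:,1]-K[1])<.014)
q=np.argwhere(r)[:,::-1]+[200,80]; print(len(q))
rr=cv2.minAreaRect(q.astype(np.float32)); cc=np.array([onplane(w,*b,.0955)[:2] for b in cv2.boxPoints(rr)]); ee=cc[1:]-cc[:-1]
print(rr,cc.mean(0),np.hypot(*ee.T),np.degrees(np.arctan2(ee[:,1],ee[:,0])))
print(np.round(P[30:65:3,35:65:3,2]*1000).astype(int))
# dark index
d=(hsv[:,:,2]<90)&(P[:,:,2]>.09)&(np.hypot(P[:,:,0]-K[0],P[:,:,1]-K[1])<.024)
D=P[d]; print('idx',len(D),D.mean(0),np.degrees(np.arctan2(*(D.mean(0)-K)[[1,0]])))
# handle held
print('held',handle(w,t[2]+.075,t[2]+.06,t[:2]),t,np.degrees(np.arctan2(*Ro.from_rotvec(o).as_matrix()[[1,0],0])))
E
```

```text
1632
ellipse ((250.01271057128906, 124.44325256347656), (47.85258865356445, 49.59965515136719), 5.786143779754639)
knob centre [ 0.49960076 -0.14526259  0.0985    ]
(0.5000103712081909, -0.14560361206531525) 0.04387021064758301
226
((250.5, 126.0), (16.0, 15.0), 90.0) [ 0.50139972 -0.1456402 ] [0.01336503 0.01420436 0.01359102] [  65.09440959  -24.54312166 -114.90640991]
[[98 96 97 96 96 96 96 97 96 96]
 [94 98 99 99 98 98 98 97 98 99]
 [97 98 95 95 98 96 97 96 96 98]
 [97 97 97 81 81 82 82 83 96 98]
 [96 99 96 83 81 81 81 81 96 98]
 [95 98 97 82 82 82 82 81 97 97]
 [96 97 97 82 82 81 82 81 97 98]
 [96 96 97 80 82 82 82 83 97 98]
 [96 97 97 95 96 96 95 95 96 97]
 [96 98 98 98 97 97 97 97 97 97]
 [97 97 96 98 98 97 98 98 97 97]
 [97 96 96 96 97 95 97 97 96 97]]
idx 14 [ 0.4933972  -0.16300952  0.09814794] -109.26741909766498
held (array([ 0.54226833, -0.16337493]), np.float64(-23.935455282986787), array([0.01287052, 0.05006649, 0.01462273]), ((251.5, 280.0), (102.0, 33.0), 90.0)) [ 0.54500284 -0.16559028  0.18503444] 65.10802804729691
```

View pics/c7.png

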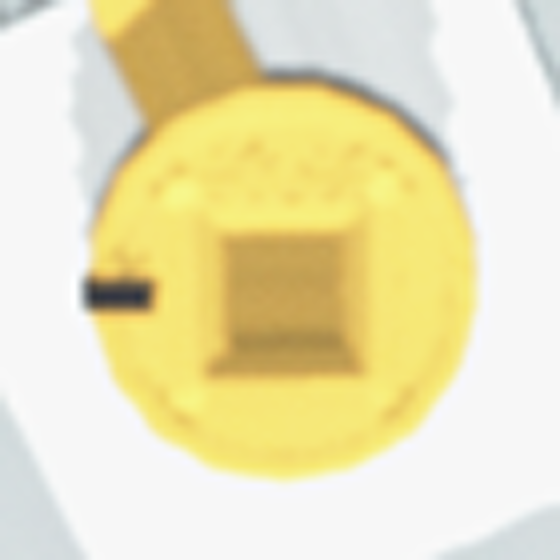

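```bash
python3 - <<'E'
from h import *
import pickle
w,s,t,o=pickle.load(open('w7.pkl','rb'))
R=Ro.from_rotvec(o).as_matrix()
for lo in (.066,.069,.071,.073):
    c,a,e,r=handle(w,t[2]+.075,t[2]+lo,t[:2]); print(lo,'tool offs mm',(R.T@np.array([*(c-t[:2]),0]))[:2]*1000,e*1000,a)
# scene: grey shank of the held key
im=s['image'][130:200,290:350]; 
cv2.imwrite('pics/c8.png',cv2.resize(im[:,:,::-1],None,fx=8,fy=8,interpolation=cv2.INTER_CUBIC))
P=np.array([[deproj(s,u,v) for u in range(300,335)] for v in range(160,195)])
m=np.hypot(P[:,:,0]-t[0],P[:,:,1]-t[1])<.04
for v in range(0,35,2):
    u=np.where(m[v])[0]
    if len(u):
        T=np.array([R.T@(q-t) for q in P[v,u]])*1000
        print(v+160,u.min()+300,u.max()+300,T.mean(0).round(1),'z',P[v,u,2].mean().round(4))
# ray at key axis: expected pixel of tip/ collar with zero offset
for zz in (-.009,.016,.023): print(zz,proj(s,[t[0],t[1],t[2]+zz]))
E
```

```text
0.066 tool offs mm [ 1.06648571 -2.10777692] [12.56911511 47.45591473 14.17963495] -23.935455282986762
0.069 tool offs mm [ 1.0663043  -1.44826433] [12.61388643 46.1366761  14.17963495] -23.93545528298678
0.071 tool offs mm [ 1.06612159 -0.78403657] [12.65897785 44.80800543 14.17963495] -23.93545528298675
0.073 tool offs mm [1.06297353 0.19564279] [12.23067251 42.98814712 13.63405858] -22.857523820197564
160 306 331 [-10.8  -3.1 -49.5] z 0.2345
162 306 326 [-12.   -7.9 -47.1] z 0.2321
164 307 325 [-13.2  -8.2 -44. ] z 0.229
166 312 325 [-11.2  -2.4 -38.3] z 0.2233
168 310 325 [ -3.5  -0.2 -30.1] z 0.2151
170 310 325 [ -4.2  -0.3 -26.6] z 0.2116
172 310 325 [ -9.   -2.3 -25.5] z 0.2106
174 313 323 [-11.1  -2.1 -22.7] z 0.2078
176 313 321 [ -3.4  -0.1 -14.4] z 0.1994
178 313 321 [ -3.1   0.4 -10.1] z 0.1952
180 313 321 [-4.1  0.2 -6.7] z 0.1917
182 313 321 [-3.3  1.  -2.2] z 0.1872
184 313 321 [-4.1  0.7  1.4] z 0.1836
186 314 321 [-5.   1.5  5.1] z 0.18
188 315 319 [-2.7  2.  10.6] z 0.1745
-0.009 (np.float64(315.4094448199172), np.float64(186.66797580417497))
0.016 (np.float64(316.29891369596555), np.float64(174.2451721820956))
0.023 (np.float64(316.5533636128094), np.float64(170.69138695843625))
```

View pics/c8.png

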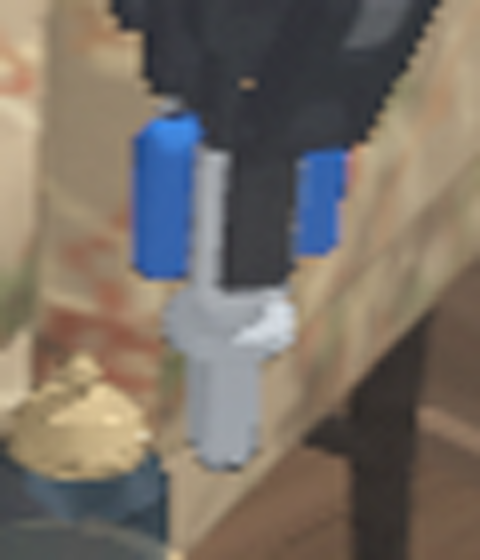

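Scene and wrist views agree that the key hangs straight, its tip about 9 mm below the reported TCP, with lateral offset ≲1–2 mm. Moving over the knob.

```bash
python3 - <<'E'
from h import *
import pickle
o=down(np.radians(65))
env.move_ptp([.4999,-.1466,.135],o)
env.move_linear([.4999,-.1466,.116],o,v=.05,f_stop=10)
w=snap('wrist','w9.png'); s=snap('scene','sc9.png'); t=snap('top','t9.png')
pickle.dump((w,s,t,env.get_tcp_pos()),open('w9.pkl','wb'))
print(env.get_tcp_pos(),np.degrees(tyaw()),env.get_clock(),env.get_ft_force())
a=cv2.resize(s['image'][170:270,240:340,::-1],None,fx=5.5,fy=5.5,interpolation=cv2.INTER_CUBIC)
cv2.imwrite('pics/c9.png',a)
E
```

```text
[ 0.5001859  -0.14679723  0.11624281] 64.99110615276905 12.425 [-0.4034626  -0.14181053 -1.1088229 ]
```

View pics/c9.png

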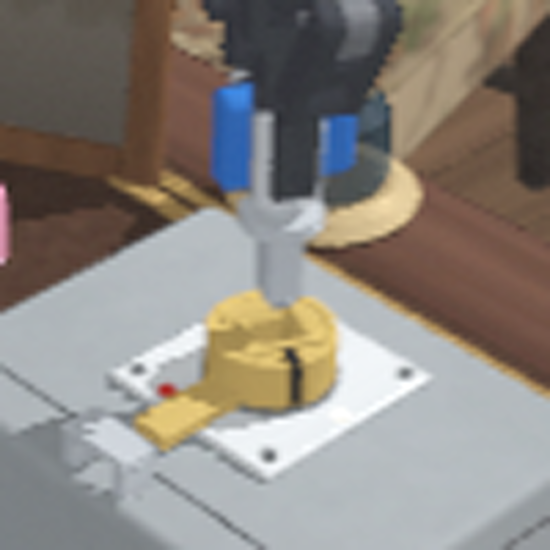

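View pics/w9.png

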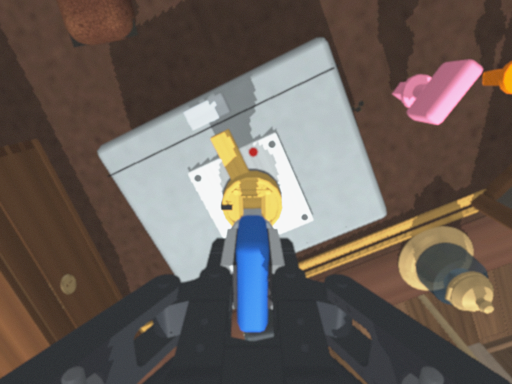

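```bash
python3 - <<'E'
from h import *
import pickle
w,s,t,p=pickle.load(open('w9.pkl','rb'))
hsv=cv2.cvtColor(s['image'],cv2.COLOR_RGB2HSV)
for v in range(206,244,2):
    row=hsv[v,270:310]; y=[u+270 for u in range(40) if 18<row[u,0]<36 and row[u,1]>90]
    g=[u+270 for u in range(40) if row[u,1]<45]
    print(v,'yellow',(y[0],y[-1]) if y else None,'grey',(g[0],g[-1],len(g)) if g else None)
print('pred tip',proj(s,[p[0],p[1],p[2]-.009]),'pred knob top c',proj(s,[.4999,-.1455,.0985]),'right',s['R'][0], 'mm/px',1000*np.linalg.norm(p-s['C'])/s['f'])
# pred knob extents
a=np.radians(np.arange(360)); q=np.array([proj(s,[.4999+.0225*np.cos(x),-.1455+.0225*np.sin(x),.0985]) for x in a]); print(q.min(0),q.max(0))
E
```

```text
206 yellow (270, 281) grey (283, 304, 22)
208 yellow (270, 273) grey (275, 299, 23)
210 yellow None grey (270, 298, 29)
212 yellow None grey (270, 297, 28)
214 yellow (297, 297) grey (270, 295, 26)
216 yellow None grey (270, 294, 25)
218 yellow (299, 299) grey (270, 297, 28)
220 yellow None grey (270, 301, 32)
222 yellow (306, 306) grey (270, 304, 35)
224 yellow (281, 296) grey (270, 308, 28)
226 yellow (279, 298) grey (270, 309, 18)
228 yellow (278, 299) grey (270, 309, 16)
230 yellow (278, 300) grey (270, 309, 17)
232 yellow (278, 300) grey (270, 309, 17)
234 yellow (278, 300) grey (270, 309, 17)
236 yellow (277, 300) grey (270, 309, 16)
238 yellow (277, 300) grey (270, 309, 16)
240 yellow (275, 299) grey (272, 309, 12)
242 yellow (270, 297) grey (298, 309, 12)
pred tip (np.float64(288.6612057911207), np.float64(223.98761188791872)) pred knob top c (np.float64(287.89734433542185), np.float64(227.65915564799116)) right [ 0.74952835 -0.66185472 -0.01247325] mm/px 1.8094596407706238
[275.54174066 220.57332297] [300.29550109 235.08009632]
```

In the scene the shank centre is at column 290.8 and the knob centre at 289.0, so the key sits about 3 mm to camera right. I'll shift by about 2 mm and lower under force control, watching lateral forces.

```bash
python3 - <<'E'
from h import *
o=down(np.radians(65))
x,y=.4986,-.1453
env.move_linear([x,y,.116],o,v=.05)
f0=env.get_ft_force()
for z in (.1085,.105,.102,.099,.096,.093):
    hit=env.move_linear([x,y,z],o,v=.03,f_stop=12)
    f=env.get_ft_force()-f0
    print(z,hit,env.get_tcp_pos().round(4),f.round(1),env.get_torque().round(2),env.get_grip_width().__round__(4))
    if hit: break
print(env.get_clock())
s=snap('scene'); cv2.imwrite('pics/c10.png',cv2.resize(s['image'][170:270,240:340,::-1],None,fx=5.5,fy=5.5,interpolation=cv2.INTER_CUBIC))
E
```

```text
0.1085 False [ 0.4982 -0.1451  0.1081] [ 0.4 -0.7  0.9] [ 0.   -0.04  0.04] 0.0131
0.105 False [ 0.4984 -0.1452  0.1048] [-0.1 -0.9  1.3] [ 0.03 -0.01 -0.01] 0.0134
0.102 False [ 0.4984 -0.1452  0.1018] [-0.  -1.2  1.4] [ 0.01  0.01 -0.08] 0.0131
0.099 False [ 0.4984 -0.1453  0.0987] [-0.4 -1.4  0.7] [-0.1   0.06  0.04] 0.0132
0.096 False [ 0.4984 -0.1453  0.0958] [-0.4 -0.8  1. ] [-0.1   0.13  0.  ] 0.0129
0.093 False [ 0.4984 -0.1453  0.0927] [-0.5 -1.3 -0.6] [-0.19  0.09  0.05] 0.013
14.3417
```

View pics/c10.png

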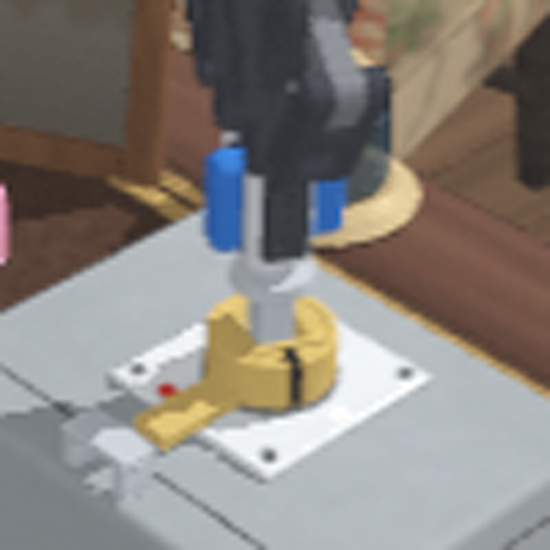

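The shank is sliding into the recess with almost no force (scene (289,230)). Continuing until it touches the floor.

```bash
python3 - <<'E'
from h import *
o=down(np.radians(65))
x,y=.4986,-.1453
f0=env.get_ft_force()
for z in (.091,.089,.087,.085,.083,.081):
    hit=env.move_linear([x,y,z],o,v=.02,f_stop=10)
    print(z,hit,env.get_tcp_pos().round(4),(env.get_ft_force()-f0).round(1),env.get_torque().round(2))
    if hit or abs((env.get_ft_force()-f0)[2])>7: break
print(env.get_clock(),env.get_q())
s=snap('scene'); cv2.imwrite('pics/c11.png',cv2.resize(s['image'][170:270,240:340,::-1],None,fx=5.5,fy=5.5,interpolation=cv2.INTER_CUBIC))
E
```

```text
0.091 False [ 0.4989 -0.1455  0.0916] [-1.5 -0.7  3.9] [-0.14  0.38  0.02]
0.089 False [ 0.4991 -0.1456  0.0913] [-5.7  2.  16.4] [0.17 1.36 0.  ]
14.8917 [-4.05670151e-01  3.19908917e-01 -2.75685959e-01  9.72912810e-01
 -3.47049605e-04  3.05715903e-02]
```

View pics/c11.png

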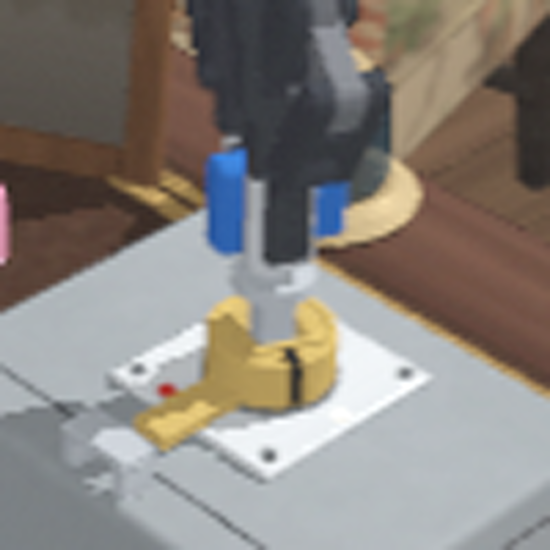

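The floor is reached at TCP z 0.0913 (0.0915 predicted from the 82.5 mm floor), so the tip is fully in. Easing the pressure and turning clockwise in steps.

```bash
python3 - <<'E'
from h import *
x,y,z=.4988,-.1454,.0905
env.move_linear([x,y,z],down(np.radians(65)),v=.02)
print(env.get_ft_force().round(1),env.get_torque().round(2))
for yaw in (55,45,35,25):
    env.move_joints(env.ik([x,y,z],down(np.radians(yaw))))
    print(yaw,np.degrees(tyaw()).round(1),env.get_tcp_pos().round(4),env.get_ft_force().round(1),env.get_torque().round(2),round(env.get_grip_width(),4),env.get_clock())
s=snap('scene'); cv2.imwrite('pics/c12.png',cv2.resize(s['image'][170:270,240:340,::-1],None,fx=5.5,fy=5.5,interpolation=cv2.INTER_CUBIC)); snap('wrist','w12.png')
E
```

```text
[-3.7  0.3  9.2] [-0.03  0.7   0.02]
55 55.0 [ 0.4989 -0.1456  0.0915] [-3.9 -0.2  9.5] [-0.02  0.9   0.04] 0.0131 15.4833
45 45.0 [ 0.4991 -0.1453  0.0915] [-3.5  0.5  9.1] [0.15 0.75 0.03] 0.0133 15.775
35 35.0 [ 0.4994 -0.1451  0.0915] [-2.8  1.8  8.6] [0.31 0.57 0.02] 0.0135 16.0667
25 25.0 [ 0.4998 -0.1449  0.0915] [-1.6  2.2  8.1] [0.39 0.35 0.03] 0.0131 16.3583
```

View pics/c12.png

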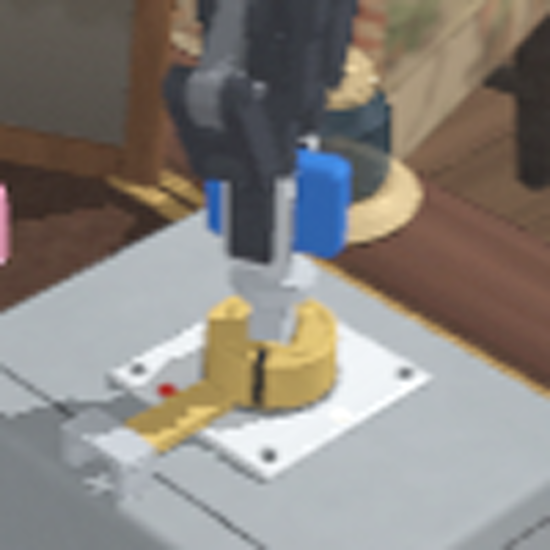

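View pics/w12.png

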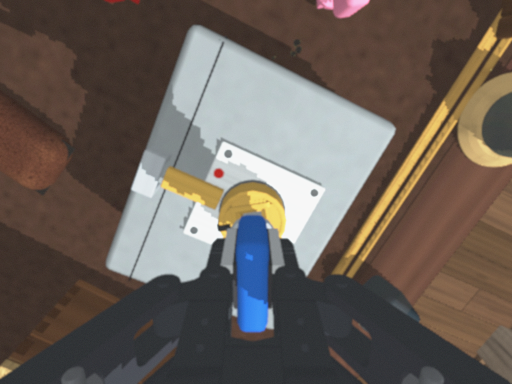

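The knob is turning with the key and the bolt is moving into the keeper (scene crop (160,430)). Carrying on to the hard stop, watching for the moment to rise.

```bash
python3 - <<'E'
from h import *
x,y,z=.4992,-.1453,.0905
for yaw in (15,7,1,-2,-4,-6,-8,-10,-12,-14):
    env.move_joints(env.ik([x,y,z],down(np.radians(yaw))))
    T=env.get_torque()
    print(yaw,np.degrees(tyaw()).round(1),env.get_tcp_pos().round(4),env.get_ft_force().round(1),T.round(2),round(env.get_grip_width(),4),env.get_clock())
    if abs(T[2])>.7: break
s=snap('scene'); cv2.imwrite('pics/c13.png',cv2.resize(s['image'][170:270,240:340,::-1],None,fx=5.5,fy=5.5,interpolation=cv2.INTER_CUBIC)); snap('wrist','w13.png')
E
```

```text
15 15.0 [ 0.5002 -0.1447  0.0915] [-2.4  2.1  8.7] [ 0.38  0.41 -0.02] 0.0132 16.75
7 7.0 [ 0.5006 -0.1447  0.0915] [-0.9  2.2  8.2] [0.48 0.2  0.  ] 0.0133 17.0083
1 1.0 [ 0.5008 -0.1447  0.0915] [-0.1  2.4  7. ] [ 0.49  0.03 -0.03] 0.0133 17.2583
-2 -2.0 [ 0.501  -0.1447  0.0915] [0.2 1.5 6.1] [ 0.51 -0.06  0.05] 0.0132 17.5083
-4 -4.0 [ 0.5011 -0.1447  0.0915] [0.1 1.2 7. ] [ 0.52 -0.07  0.03] 0.0136 17.7583
-6 -6.0 [ 0.5012 -0.1447  0.0915] [-0.2  1.9  7.2] [ 0.47 -0.11  0.04] 0.0129 18.0083
-8 -8.0 [ 0.5013 -0.1447  0.0916] [1.2 2.4 6.1] [ 0.44 -0.17  0.06] 0.0133 18.2583
-10 -10.0 [ 0.5013 -0.1447  0.0915] [1.  2.3 5.5] [ 0.42 -0.2   0.07] 0.0133 18.5083
-12 -11.9 [ 0.5014 -0.1447  0.0915] [1.2 2.7 6.4] [ 0.46 -0.2   0.15] 0.0133 18.7583
-14 -13.9 [ 0.5015 -0.1448  0.0915] [2.1 1.7 6. ] [ 0.42 -0.3   0.17] 0.0129 19.0083
```

View pics/c13.png

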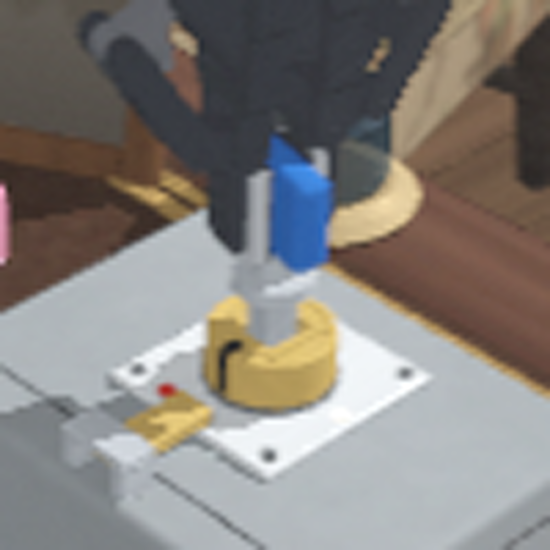

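View pics/w13.png

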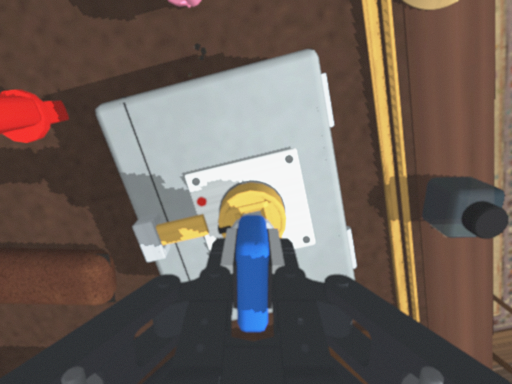

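```bash
python3 - <<'E'
from h import *
w=snap('wrist')
cv2.imwrite('pics/c14.png',cv2.resize(w['image'][165:345,195:315,::-1],None,fx=4.5,fy=3.3*4.5/4.5 if 0 else 4.5,interpolation=cv2.INTER_CUBIC)[:600])
c,a,e,r=handle(w,.0825+.084,.158,env.get_tcp_pos()[:2]); print('handle',c,a,e,r,'tool yaw',np.degrees(tyaw()))
hsv=cv2.cvtColor(w['image'],cv2.COLOR_RGB2HSV)
pts=[(u,v) for v in range(215,240) for u in range(212,240) if hsv[v,u,2]<90]
K=np.array([.5,-.1455])
for u,v in pts[::3]:
    P=deproj(w,u,v); 
    if .08<P[2]<.103 and np.hypot(*(P[:2]-K))<.028: print(u,v,P.round(4),np.degrees(np.arctan2(P[1]-K[1],P[0]-K[0])).round(0))
E
```

```text
handle [ 0.50145101 -0.14183524] -104.2562385543977 [0.04761241 0.01333686 0.04771375] ((251.16464233398438, 282.99078369140625), (33.850311279296875, 96.26524353027344), 1.569354772567749) tool yaw -13.930222578607744
227 226 [ 0.485  -0.1438  0.0979] 174.0
224 227 [ 0.4831 -0.1437  0.0987] 174.0
227 227 [ 0.4846 -0.1449  0.097 ] 178.0
230 227 [ 0.4866 -0.1452  0.0975] 179.0
220 228 [ 0.4804 -0.1437  0.0988] 175.0
223 228 [ 0.4821 -0.1446  0.098 ] 177.0
226 228 [ 0.484  -0.145   0.0979] 178.0
220 229 [ 0.4799 -0.1451  0.0974] 179.0
223 229 [ 0.4819 -0.1452  0.098 ] 179.0
226 229 [ 0.4838 -0.1458  0.0978] -179.0
221 230 [ 0.4805 -0.1455  0.0983] 180.0
224 230 [ 0.4822 -0.1463  0.0975] -177.0
220 231 [ 0.4798 -0.1458  0.0987] -179.0
223 231 [ 0.4813 -0.1471  0.097 ] -175.0
219 232 [ 0.4789 -0.1466  0.0983] -177.0
222 232 [ 0.4807 -0.1472  0.098 ] -175.0
```

View pics/c14.png

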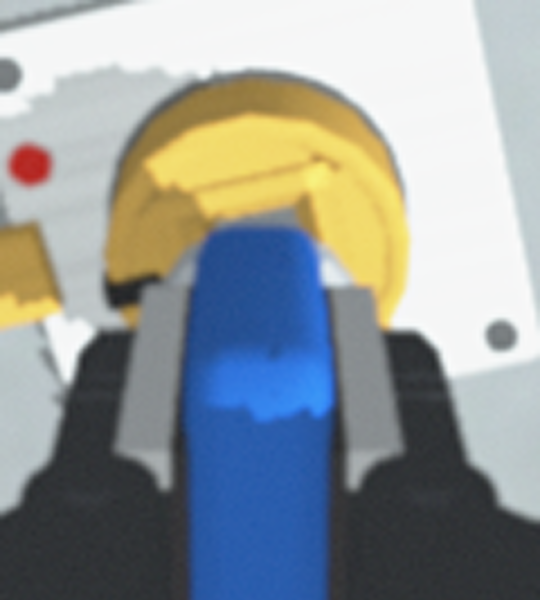

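The index line is now at about 179° (front, −x) as measured from depth. I'll push a few more degrees with a firmer grip to be sure it is hard against the stop.

```bash
python3 - <<'E'
from h import *
x,y,z=.4996,-.1453,.0908
effector.grasp(110)
T0=None
for yaw in (-16,-18,-20,-22,-24):
    env.move_joints(env.ik([x,y,z],down(np.radians(yaw))))
    env.pause(.1)
    T=np.mean([env.get_torque() for _ in range(5)],0)
    print(yaw,np.degrees(tyaw()).round(1),env.get_tcp_pos().round(4),env.get_ft_force().round(1),T.round(2),round(env.get_grip_width(),4),env.get_clock())
    if abs(T[2])>.35: break
w=snap('wrist','w15.png')
c,a,e,r=handle(w,.0825+.084,.158,env.get_tcp_pos()[:2]); print('handle',a,r[2],np.degrees(tyaw()))
hsv=cv2.cvtColor(w['image'],cv2.COLOR_RGB2HSV)
D=[]
for v in range(205,250):
  for u in range(195,245):
    if hsv[v,u,2]<80:
      P=deproj(w,u,v)
      d=np.hypot(P[0]-.5,P[1]+.1455)
      if .094<P[2]<.103 and .012<d<.025: D.append(P)
D=np.array(D); print(len(D),D.mean(0),np.degrees(np.arctan2(D.mean(0)[1]+.1455,D.mean(0)[0]-.5)))
# box front edge orientation in top view
t=snap('top','t15.png')
E
```

```text
-16 -15.9 [ 0.5015 -0.1448  0.0916] [0.8 2.5 4.8] [ 0.46 -0.39  0.22] 0.0128 19.725
-18 -17.9 [ 0.5016 -0.1448  0.0916] [1.6 1.6 5.6] [ 0.48 -0.44  0.34] 0.0128 20.075
-20 -19.9 [ 0.5017 -0.1449  0.0916] [1.9 2.3 5.4] [ 0.45 -0.52  0.33] 0.0132 20.425
-22 -21.9 [ 0.5018 -0.145   0.0917] [3.1 2.4 5.5] [ 0.5  -0.69  0.3 ] 0.0126 20.775
-24 -23.8 [ 0.5018 -0.145   0.0916] [3.3 2.3 4.4] [ 0.54 -0.83  0.5 ] 0.0127 21.125
handle -112.78578536635793 90.0 -23.839057585528504
23 [ 0.48066056 -0.14529659  0.09823004] 179.39739584191022
```

View pics/w15.png

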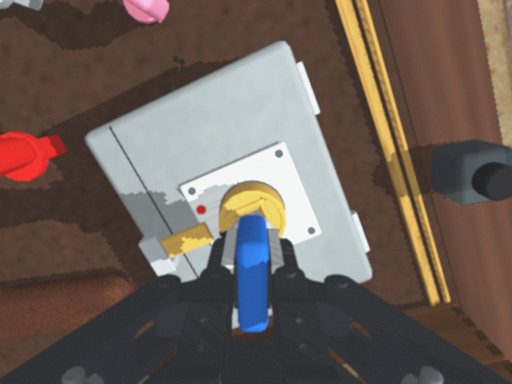

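The knob's index stays at 179.4° with 0.5 N·m applied, which says hard stop. But the tool has turned about 23° beyond the recess, more than 6° of play, so I need to see where that went before moving on.

```bash
python3 - <<'E'
from h import *
s=snap('scene'); w=snap('wrist')
a=cv2.resize(s['image'][185:255,255:325,::-1],None,fx=7,fy=7,interpolation=cv2.INTER_CUBIC)
b=cv2.resize(w['image'][170:340,200:300,::-1],None,fx=2.9,fy=2.9,interpolation=cv2.INTER_CUBIC)
h=np.zeros((494,790,3),np.uint8); h[:490,:490]=a; h[:493,495:785]=b[:493,:290]
cv2.imwrite('pics/c16.png',h)
print(env.get_q(),env.get_joint_torque())
E
```

```text
[-0.40438283  0.32270903 -0.27084056  0.97363926  0.00241662  1.58250601] [ -2.15642922 -38.56648922  21.64583266   1.1035303   -1.19906981
   0.48511656]
```

View pics/c16.png

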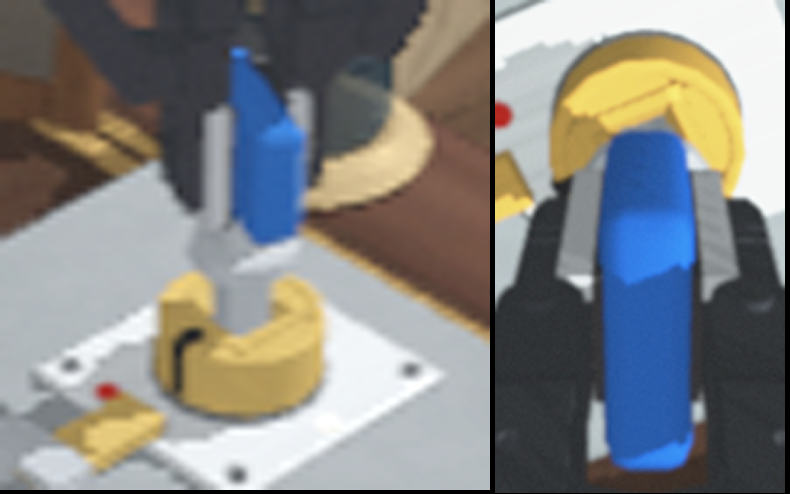

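The numbers fit: stop contact came at tool yaw about −9° (≈7° play past alignment), and the rest is elastic wind-up (0.03→0.5 N·m over 14°). Unwinding to the middle of the play (about 0°), then checking that the knob stays put before lifting.

```bash
cat >> h.py <<'E'
def index(w):
    hsv=cv2.cvtColor(w['image'],cv2.COLOR_RGB2HSV); D=[]
    for v in range(180,260):
      for u in range(180,330):
        if hsv[v,u,2]<80:
          P=deproj(w,u,v); d=np.hypot(P[0]-.5,P[1]+.1455)
          if .094<P[2]<.103 and .012<d<.025: D.append(P)
    D=np.array(D)
    return (len(D),np.degrees(np.arctan2(D.mean(0)[1]+.1455,D.mean(0)[0]-.5))) if len(D) else None
E
python3 - <<'E'
from h import *
x,y=.4998,-.1452
for yaw in (-16,-10,-6,-3):
    env.move_joints(env.ik([x,y,.0912],down(np.radians(yaw))))
    T=np.mean([env.get_torque() for _ in range(5)],0)
    print(yaw,np.degrees(tyaw()).round(1),env.get_tcp_pos().round(4),env.get_ft_force().round(1),T.round(2),index(snap('wrist')),env.get_clock())
E
```

```text
-16 -16.1 [ 0.5014 -0.1449  0.0917] [4.1 3.  4.7] [ 0.72 -1.12  0.34] (37, np.float64(179.58046534332803)) 21.6333
-10 -10.2 [ 0.5011 -0.1449  0.0917] [5.  2.6 4.7] [ 0.75 -0.97  0.08] (47, np.float64(179.81522709932858)) 21.9333
-6 -6.2 [ 0.5007 -0.145   0.0917] [3.  2.9 6.1] [ 0.73 -0.81  0.01] (52, np.float64(-179.48056790539974)) 22.2333
-3 -3.2 [ 0.5004 -0.1451  0.0916] [2.1 2.5 6.8] [ 0.5  -0.63  0.02] (56, np.float64(-179.2262319317412)) 22.5333
```

Index holds at 180°±1° and the torque is ~0, so the key is free. Lifting straight out, watching the force.

```bash
python3 - <<'E'
from h import *
x,y=.5001,-.1451
o=down(np.radians(-3))
for z in (.095,.102,.111):
    hit=env.move_linear([x,y,z],o,v=.04,f_stop=25)
    print(z,hit,env.get_tcp_pos().round(4),env.get_ft_force().round(1),env.get_torque().round(2),env.get_grip_width().__round__(4))
    if hit: break
env.move_linear([x,y,.20],o,v=.15)
w=snap('wrist','w17.png'); s=snap('scene','sc17.png'); print(index(w),env.get_clock())
E
```

```text
0.095 False [ 0.5003 -0.1452  0.0949] [3.7 2.  1.3] [ 0.32 -0.87  0.02] 0.0125
0.102 False [ 0.4991 -0.1454  0.1016] [ 1.  -0.3  0.4] [-0.08 -0.32 -0.  ] 0.0126
0.111 False [ 0.4998 -0.1451  0.1111] [ 0.2 -0.8 -1.2] [0.   0.   0.04] 0.0129
None 24.325
```

View pics/w17.png

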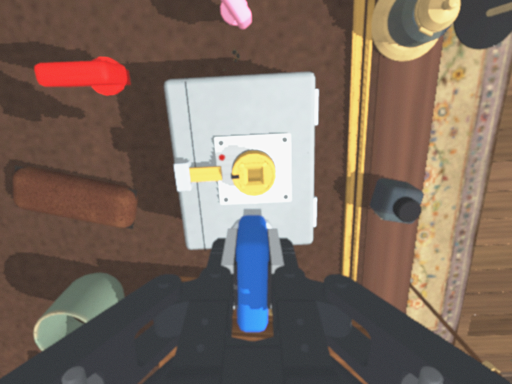

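View pics/sc17.png

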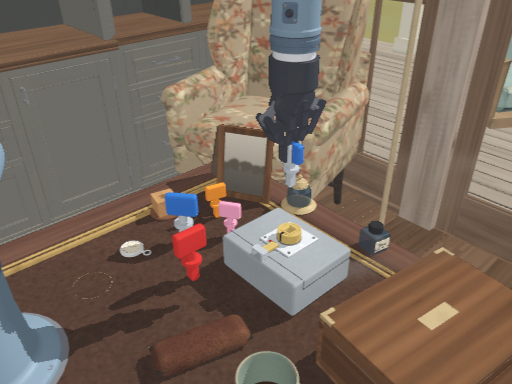

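```bash
python3 - <<'E'
from h import *
w=snap('wrist')
cv2.imwrite('pics/c18.png',cv2.resize(w['image'][125:215,165:300,::-1],None,fx=5.5,fy=5.5,interpolation=cv2.INTER_CUBIC))
hsv=cv2.cvtColor(w['image'],cv2.COLOR_RGB2HSV)
def ang(a): return np.degrees(np.arctan2(a[1],a[0]))
P=np.array([[deproj(w,u,v) for u in range(200,310)] for v in range(120,220)]); H=hsv[120:220,200:310]
K=np.array([.5,-.1455])
m=(H[:,:,0]>15)&(H[:,:,0]<38)&(H[:,:,1]>80)&(abs(P[:,:,2]-.0985)<.005)
q=np.argwhere(m)[:,::-1]+[200,120]; hp=np.array([onplane(w,*a,.0985)[:2] for a in q]).astype(np.float32)
n=np.hypot(*(hp-K).T)<.03; c,r=cv2.minEnclosingCircle(hp[n]); print('knob',c,r)
c=np.array(c)
d=(H[:,:,2]<80)&(P[:,:,2]>.092); q=np.argwhere(d)[:,::-1]+[200,120]
D=np.array([onplane(w,*a,.0985)[:2] for a in q]); D=D[np.hypot(*(D-c).T)<.024]; print('index',len(D),ang(D.mean(0)-c))
r=(P[:,:,2]<.09)&(np.hypot(P[:,:,0]-c[0],P[:,:,1]-c[1])<.012); q=np.argwhere(r)[:,::-1]+[200,120]
rr=cv2.minAreaRect(q.astype(np.float32)); cc=np.array([onplane(w,*b,.0955)[:2] for b in cv2.boxPoints(rr)]); print('recess',rr[2],[ang(e).round(1) for e in cc[1:]-cc[:-1]])
# plate white
m=((H[:,:,1]<25)&(H[:,:,2]>215)).astype(np.uint8)
q=np.argwhere(m)[:,::-1]+[200,120]; rr=cv2.minAreaRect(q.astype(np.float32)); cc=np.array([onplane(w,*b,.079)[:2] for b in cv2.boxPoints(rr)]); print('plate',rr,[ang(e).round(1) for e in cc[1:]-cc[:-1]],np.hypot(*(cc[1:]-cc[:-1]).T))
t=env.get_tcp_pos(); R=Ro.from_rotvec(env.get_orientation()).as_matrix()
for lo in (.066,.069,.071):
    cc,a,e,r=handle(w,t[2]+.075,t[2]+lo,t[:2]); print(lo,'offs',(R.T@np.array([*(cc-t[:2]),0]))[:2]*1000,e*1000,a,r)
print(env.get_clock(),t)
E
```

```text
knob (0.5013307332992554, -0.14403530955314636) 0.022073298692703247
index 6 -174.33376458333146
recess 90.0 [np.float64(-2.9), np.float64(-92.4), np.float64(177.1)]
plate ((254.5, 169.5), (108.99998474121094, 98.99998474121094), 0.0) [np.float64(83.9), np.float64(-3.0), np.float64(-89.5)] [0.10788237 0.10827363 0.10779215]
0.066 offs [ 0.42881342 -3.29963194] [12.59011804 46.96998315 14.18494964] -92.00218185868381 ((252.0, 282.5), (95.0, 32.0), 90.0)
0.069 offs [ 0.42913447 -2.63899229] [12.63497777 45.64876468 14.18494964] -92.00218185868393 ((252.0, 284.0), (92.0, 32.0), 90.0)
0.071 offs [ 0.42945781 -1.97362803] [12.68015833 44.318099   14.18494964] -92.0021818586839 ((252.0, 285.5), (89.0, 32.0), 90.0)
24.375 [ 0.49911447 -0.14471335  0.19859063]
```

View pics/c18.png

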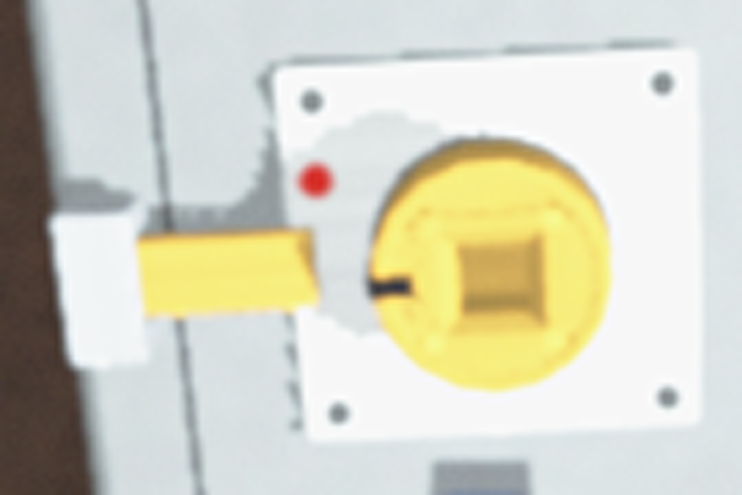

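Locked: the recess edges and index line are parallel to the lock plate's screw lines (both about −3° in the picture, within 1°), the index points at the bolt, and the bolt sits in the keeper. The inkwell (415,20) and bottle (400,205) are undisturbed. Next is the return to the stand at the original grasp pose, corrected for the ~1 mm slide in the grip.

```bash
python3 - <<'E'
from h import *
o=down(np.radians(57)); x,y=.4364,.1900
env.move_ptp([x,y,.19],o)
env.move_linear([x,y,.075],o,v=.12,f_stop=12)
print(env.get_tcp_pos().round(4),env.get_clock(),env.get_ft_force().round(1),env.get_grip_width())
s=snap('scene','sc19.png'); w=snap('wrist','w19.png')
cv2.imwrite('pics/c19.png',cv2.resize(s['image'][140:230,125:215,::-1],None,fx=6,fy=6,interpolation=cv2.INTER_CUBIC))
E
```

```text
[0.4372 0.1901 0.0757] 26.7667 [-0.7 -0.1 -1.6] 0.012541720544068274
```

View pics/c19.png

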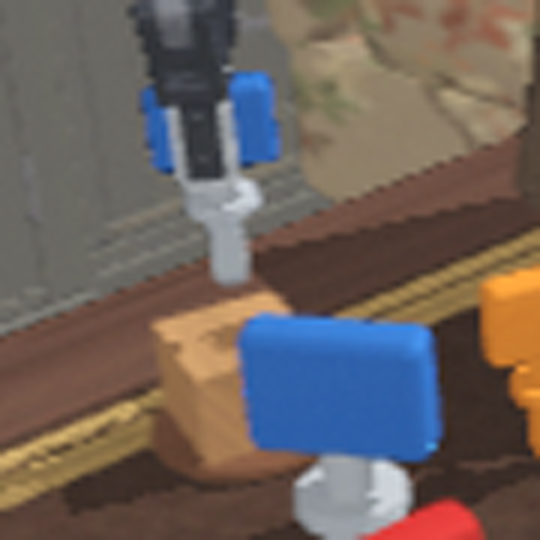

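View pics/w19.png

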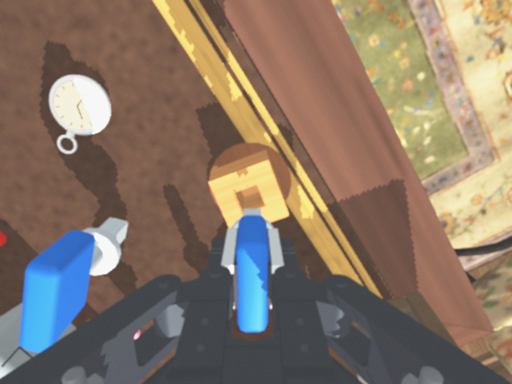

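The key tip hangs over the stand's hole (scene crop: tip (230,282), hole mouth about (222,335); wrist: hole at (250,195)). Lowering under force control.

```bash
python3 - <<'E'
from h import *
o=down(np.radians(57)); x,y=.4364,.1900
f0=env.get_ft_force()
for z in (.052,.045,.038,.031,.025,.022,.0205,.019,.0175):
    hit=env.move_linear([x,y,z],o,v=.04 if z>.025 else .02,f_stop=10)
    f=env.get_ft_force()-f0
    print(z,hit,env.get_tcp_pos().round(4),f.round(1))
    if hit or f[2]>6: break
s=snap('scene'); print(env.get_clock())
cv2.imwrite('pics/c20.png',cv2.resize(s['image'][140:230,125:215,::-1],None,fx=6,fy=6,interpolation=cv2.INTER_CUBIC))
E
```

```text
0.052 False [0.4364 0.19   0.0519] [ 0.3  0.3 -0.6]
0.045 True [0.4363 0.1902 0.0466] [-0.1 -0.  -1.6]
27.8583
```

View pics/c20.png

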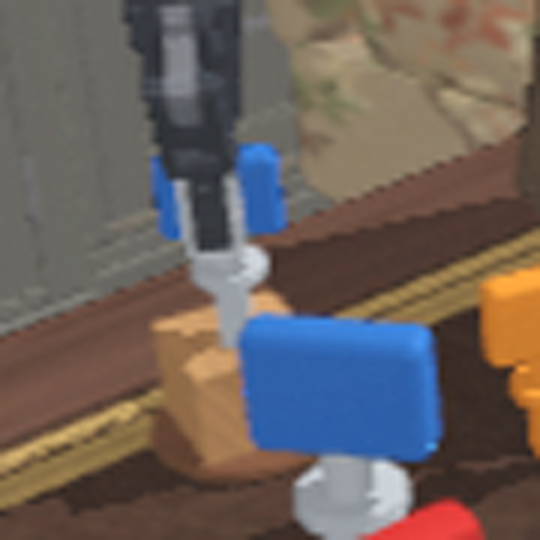

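The force stop tripped on a brief touch (residual force ~0), with the tip apparently inside the mouth. I'll measure whether the key shifted in the grip before continuing.

```bash
python3 - <<'E'
from h import *
o=down(np.radians(57))
w=snap('wrist','w21.png'); t=env.get_tcp_pos(); R=Ro.from_rotvec(env.get_orientation()).as_matrix()
hsv=cv2.cvtColor(w['image'],cv2.COLOR_RGB2HSV)
m=cv2.inRange(hsv,(100,130,60),(125,255,255))
pts=np.argwhere(m>0)[:,::-1]; pts=pts[(abs(pts[:,0]-252)<25)&(pts[:,1]>180)]
T=np.array([R.T@(deproj(w,u,v)-t) for u,v in pts]); top=T[T[:,2]<np.percentile(T[:,2],60)]
A=np.c_[top[:,:2],np.ones(len(top))]; c=np.linalg.lstsq(A,top[:,2],rcond=None)[0]; print('top plane slope deg',np.degrees(c[:2]),'z',c[2],T[:,2].min(),'y range',top[:,1].min(),top[:,1].max())
for lo in (.066,.069,.071): 
    cc,a,e,r=handle(w,t[2]+.075,t[2]+lo,t[:2]); print('offs',(R.T@np.array([*(cc-t[:2]),0]))[:2]*1000,e*1000)
x,y=.4364,.19
f0=env.get_ft_force()
for z in (.043,.040,.036):
    hit=env.move_linear([x,y,z],o,v=.02,f_stop=12)
    f=env.get_ft_force()-f0
    print(z,hit,env.get_tcp_pos().round(4),f.round(1),env.get_torque().round(2))
    if hit or abs(f[2])>6: break
snap('wrist','w22.png')
E
```

```text
top plane slope deg [ 9.15634658 20.64905108] z -0.07259065085485637 -0.1790729097217697 y range -0.08113645219746145 0.023755252873069097
offs [ 1.37773899 -2.40859468] [12.58876776 46.96834328 14.18262703]
offs [ 1.37804597 -1.74806518] [12.63360286 45.64712519 14.18262703]
offs [ 1.37825184 -1.30509209] [12.66367077 44.76107241 14.18262703]
0.043 False [0.436  0.1899 0.0427] [-1.1 -1.6  1.8] [-0.03  0.21 -0.  ]
0.04 False [0.4361 0.19   0.0397] [-2.  -0.8  0.4] [0.07 0.24 0.04]
0.036 False [0.4361 0.19   0.0357] [-2.1 -0.4  0.4] [0.14 0.38 0.  ]
```

View pics/w22.png

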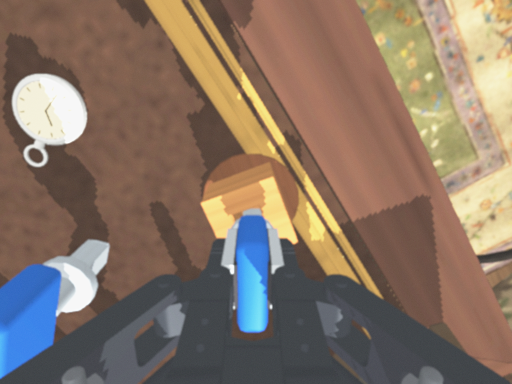

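The key is unchanged in the grip and is sliding into the hole (collar at wrist (252,213) above the block). Continuing down to the collar seat.

```bash
python3 - <<'E'
from h import *
o=down(np.radians(57)); x,y=.4362,.1900
f0=env.get_ft_force()
for z in (.031,.026,.023,.0215,.0205,.0195,.0185,.0175,.0165):
    hit=env.move_linear([x,y,z],o,v=.025,f_stop=14)
    f=env.get_ft_force()-f0
    print(z,hit,env.get_tcp_pos().round(4),f.round(1),env.get_torque().round(2))
    if f[2]>6: break
s=snap('scene','sc23.png'); print(env.get_clock())
cv2.imwrite('pics/c23.png',cv2.resize(s['image'][140:230,125:215,::-1],None,fx=6,fy=6,interpolation=cv2.INTER_CUBIC))
E
```

```text
0.031 False [0.436  0.1899 0.0307] [-0.6  0.7 -0.3] [ 0.08  0.42 -0.06]
0.026 False [0.4361 0.1899 0.0257] [-0.7 -0.2  0.4] [0.08 0.49 0.01]
0.023 False [0.436  0.19   0.0227] [-1.5  1.1  0. ] [0.19 0.46 0.08]
0.0215 False [0.436  0.19   0.0214] [-1.4 -0.1 -0.4] [0.19 0.54 0.03]
0.0205 False [0.4361 0.19   0.0213] [-4.7 -0.6  7.9] [ 0.02  1.12 -0.01]
30.4667
```

View pics/c23.png

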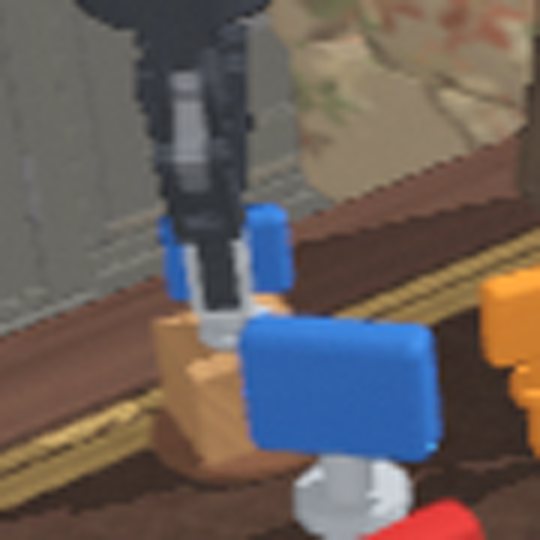

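Collar seated at TCP z 0.0213, the same height as at the original grasp (0.0212). Releasing and backing off straight up.

```bash
python3 - <<'E'
from h import *
o=down(np.radians(57)); x,y=.4361,.1900
env.move_linear([x,y,.0213],o,v=.02)
effector.open_gripper(); print(env.get_grip_width(),env.get_ft_force().round(1))
hit=env.move_linear([x,y,.19],o,v=.12,f_stop=12); print(hit,env.get_tcp_pos())
w=snap('wrist','w24.png'); s=snap('scene','sc24.png'); t=snap('top','t24.png')
for lo in (.088,.092): print(handle(w,.096,lo,(.436,.19)))
P=np.array([deproj(w,u,v) for v in range(100,300) for u in range(200,300)])
hsv=cv2.cvtColor(w['image'],cv2.COLOR_RGB2HSV)[100:300,200:300].reshape(-1,3)
b=(hsv[:,0]>100)&(hsv[:,0]<125)&(hsv[:,1]>130)&(np.hypot(P[:,0]-.436,P[:,1]-.19)<.04); print('z pct',np.percentile(P[b,2],[50,75,95]).round(4))
print(env.get_clock())
cv2.imwrite('pics/c24.png',cv2.resize(s['image'][160:250,125:275,::-1],None,fx=5,fy=5,interpolation=cv2.INTER_CUBIC))
E
```

```text
0.08548016166586518 [0.6 0.  0.4]
False [0.4355663  0.1898312  0.18927157]
(array([0.43660282, 0.19166055]), np.float64(-32.488391914831666), array([0.01313542, 0.04511564, 0.01380504]), ((253.0, 175.5), (45.0, 14.0), 90.0))
(array([0.43698882, 0.19132323]), np.float64(-30.402105979521526), array([0.01252519, 0.04446229, 0.01315358]), ((252.90475463867188, 176.02291870117188), (44.313392639160156, 13.336294174194336), 87.79740142822266))
z pct [0.0945 0.0951 0.0959]
33.125
```

View pics/c24.png

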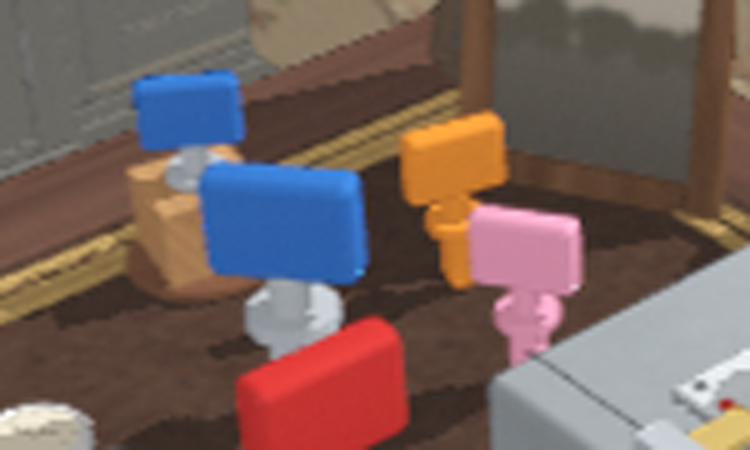

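View pics/w24.png

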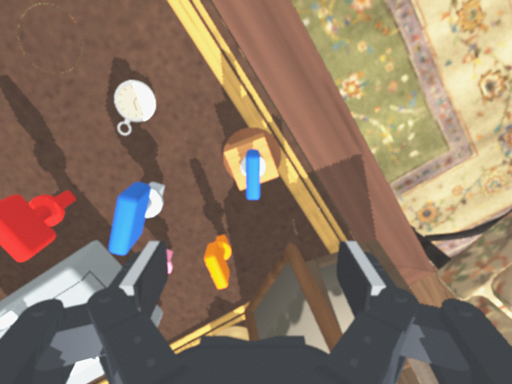

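View pics/t24.png

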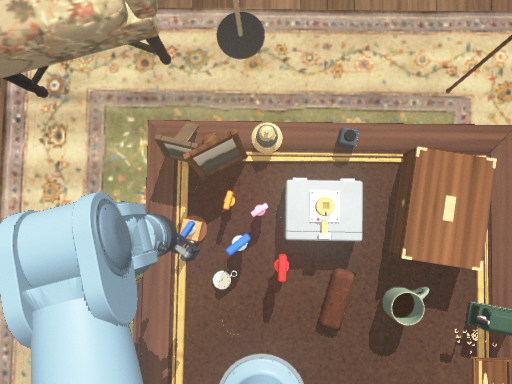

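The key stands upright in its stand with the handle top at z 0.095–0.096, the same as at the start. The inkwell (267,137) and bottle (348,137) are at their original top-view pixels, the knob's bolt is out, and the robot is clear. Handing in.

```bash
python3 - <<'E'
from h import *
env.pause(.3); print(env.close_job(), env.get_clock())
E
```

```text
the job is handed in; nothing more can be done
the job is handed in; nothing more can be done
```

The box is locked and the key is back in its wooden stand. I handed the job in at about 33.5 s, and the hand-in gives no verdict. I used the smaller blue key, put its tip on the recess floor and turned the knob clockwise to the hard stop. I then lifted the key out, seated it in the stand and let go.

**Last checks**
- **Lock:** the index line points to the front (−x) and the bolt is in the keeper. The recess edges are parallel to the lock plate within about 1°. The knob did not move under a further 0.5 N·m.
- **Key:** it stands upright and fully down, with its handle top at 95–96 mm, the same as before. The gripper is clear of it.
- **Inkwell and ink bottle:** both are where they started in the top view.

**What disagreed or went wrong**
- **Missed first grasp:** the gripper closed just above the handle without touching it. All three cameras put the real fingertips about 41 mm behind the reported TCP, and I corrected for that.
- **Camera mismatch:** the scene and wrist views differed by about 2–3 mm on where the key was, so I used a compromise.
- **Extra twist at the stop:** the tool turned about 14° past the point of contact. I took this as elastic wind-up, and the knob stayed put while it unwound.
- **Brief touch at the stand:** on the way back in, the force stop tripped once. The key had not shifted in the grip, so I continued.

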